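Brake the idling flywheel with a screwdriver and pin it

ROBOT

A 6-joint arm with a two-finger parallel gripper is mounted at the origin on a cart in front of the work surface, level with it; the furniture and walls round the work are solid. World frame = base frame: x ahead of the robot, y to its left, z up, the work surface at z = 0. Lengths are in mm, angles in rad, forces in N, time in s.
With the tool pointing down it reaches from about 350 to 975 mm from the base axis. Payload 7.1 kg.
Tool frame: the origin (TCP) lies on the front face of the gripper's body, between the roots of the fingers; the fingertips stand 80 mm ahead of it and the grasp point (between the pads) lies 61 mm ahead of it (env.tips_ahead is the distance from the TCP to the fingertips, in mm); z points along the fingers, y is the line along which they close (so a half turn about z gives the same grasp; the last joint's range is limited). The gripper opens to 88 mm and grips with 3 to 60 N. Pads are 20 mm wide; open, the fingers measure 115 mm over their backs; the gripper's body (75 mm by 178 mm) begins 61 mm behind the grasp point.
Start: joints at [-1.127, 0.423, 1.63, -0, 1.089, -0.019], TCP at [279.049, -559.229, 302.675] pointing down, gripper open.
Joint ranges: [-3, 3], [-0.9, 2.11], [0.09, 2.58], [-1.31, 4.45], [0.11, 2.69], [-2.54, 2.54]. Speed limits (rad/s): [2.39, 2.39, 3.01, 3.14, 3.14, 3.14].

INTERFACE

Orientations are given as a unit quaternion [x, y, z, w].
In Python, from station import env, set_gripper, viewer, workorder gives the robot as it stands. Calls block until the motion is done:
- env.reach(position, orientation): joint-space move of the TCP to a pose.
- env.move_l(position, rot=None, rate=150, f_stop=None): straight line of the TCP; rot=None keeps the orientation; rate is the mean speed in mm/s. With f_stop (N) it stops when the force on the tool has changed by that much, and returns True; else False.
- env.move_joints(angles): joint-space move.
- set_gripper(opening): finger opening in mm; the grip force is fixed at half the most; returns when the fingers have stopped.
- env.hold(seconds).
- env.ik(position, orientation): joint angles nearest the present ones, or None.
- env.read_state(): the state.
- viewer.camera(name): name is "side" or "top" or "wrist"; returns the picture (384x512x3 uint8, blue, green, red); there is no depth.
- viewer.camera_params(name): a dict with "fx", "fy", "cx", "cy" (pixels), "pose" (4x4, takes a point from camera to world coordinates); the wrist camera has in their place "tool_from_camera" (4x4, takes a point from camera to tool coordinates, whose origin is the TCP and whose axes are the flange's). Camera axes: x right, y up, looking along -z (the intrinsics and any distortion apply to the point x, -y, -z); pixel columns grow to the right and rows downward; lengths in mm; the calibration is good to about 2 mm. A picture is of the moment at which its call begins: read the wrist's pose just before it. camera_params takes no time and is no camera call.
A pose or a line that the arm cannot do raises env.IKError and nothing moves.
- workorder.sign_off(): hands the job in; it is judged then, once.
The state is a dict: "time_s": time; "qpos": joint angles; "dq": joint speeds; "tau": joint torques, N m; "tool_pos": TCP position; "orientation": TCP orientation; "force": force on the tool from outside, world axes, zero at the start; "wrist_torque": the same for the moment, N m; "width": finger opening in mm; "grip_force": force on a finger pad.
Only numpy, scipy, OpenCV 4.12 (cv2) and the standard library are available. Lean on these libraries where they do the work, as an engineer would, in place of code of your own. Each camera call takes 0.05 s, during which the arm holds its last target. There are 200 camera calls.

TASK

The flywheel on the small motor rig is idling and must be pinned before it can be worked on. Take the screwdriver from the stand, reach through the slot in the rig's bridge and rub the blade's tip gently on the passing wheel face until the wheel only creeps (slower than one turn in six seconds, but not speared while it runs); let one of the wheel's windows creep under the slot, then push the blade through it until the handle sits down on the bridge, and let go. Stop the wheel with the blade only: keep the gripper off it, and do not force it.

Things in the scene. Friction and masses are not known exactly. Their poses are not given: they have to be found in the camera images.
- slot (a point): Centre of the slot, on the upper side of the rig's bridge, a steel bar 14 mm thick. The slot is 10.5 mm square and goes through it. Its x points outward along the wheel's radius, its y the way the wheel's face passes. Its z is the bridge's normal, leaning 0.56 rad from vertical to the rig's front; the blade goes in along -z. The wheel's axis is parallel to z, 54 mm off towards -x.
- rig: The rig, fixed to the desk: grey base plate 230 x 130 mm, origin at desk height below the hub, front to -x. A leaning head carries motor, wheel and bridge. The bridge spans 18 mm from the slot towards the axis, 48 mm outward and 25 mm to either side; two posts beyond the wheel's rim carry it. Behind the wheel the way through the slot is free for 50 mm. Highest point 0.20 m.
- wheel_face (a point): Centre of the wheel's front face, moving with it; z is the face's normal. Plain steel-grey disc, 152 mm across, 8 mm thick, hub cap 30 mm wide and 9 mm high; at rest its face lies 26 mm below the bridge's upper side. It sits on a sprung spindle: it yields from about 1 N of push along -z, then 1 mm per 0.4 N, up to 12 mm (hard stop), and springs back. Otherwise the face is smooth.
- window (a point): Centre of one of the wheel's two windows, on the face. They lie opposite one another, 54 mm from the axis, and go right through: 18 mm radially by 16 mm along the way the wheel turns.
- flywheel (a joint): Angle of the wheel (rad), counter-clockwise seen onto its face, growing without end; a window is centred under the slot at every whole multiple of pi. A weak motor turns it without pause at about 2 rad/s. Pressing on the face under the slot slows it, the more the harder; some 1.5 to 4 N (friction varies) stall it, and it starts again when released.
- handle_mid (a point): Centre of the screwdriver's hexagonal handle (82 mm long, 22 mm across flats). The screwdriver, 170 mm long and 60 g, stands upright, blade down, in the stand's middle hole; the handle's lower end rests on the stand, 41 mm below this point. y points along the screwdriver from blade to handle.
- blade_tip (a point): Tip of the screwdriver's straight shaft (6 mm thick, 86 mm long from the handle's lower end), on its axis, 127 mm from the centre of the handle. Same axes as the handle's point.
- tool_stand: Black tool stand fixed to the desk, a block 50 x 110 x 95 mm on a thin foot 80 x 140 mm, with three 10 mm holes in a row along its y, 36 mm apart, the outer two empty. Origin at its centre at desk height.

How it is judged:
By the outcome, as a careful person would: the job done as asked, in the order asked, and still so for the second after the job is handed in, with the robot touching nothing.
It also fails if it takes over 64 s, if anything falls off the work surface, if the arm or the gripper's body presses on something with over 40 N, if the wrist force passes 120 N, or if a joint passes its speed limit or range.

## Working session

There is one attempt and no reset: what is moved stays moved. The work goes in short steps, each a Python script; the robot and the scene stay as the last script left them, time stands still between calls to the robot, and variables do not carry over. Pictures are saved under pics/ and viewed, at most 10 in all, crops included, and the job is handed in when it is done.

```bash
ls; mkdir -p pics
python3 - <<'E'
from station import env, viewer
import cv2, numpy as np
for n in ("side","top"):
    im=viewer.camera(n); cv2.imwrite(f"pics/{n}0.png",im)
    p=viewer.camera_params(n); print(n,{k:(np.round(v,3).tolist() if hasattr(v,'shape') else v) for k,v in p.items()})
p=viewer.camera_params("wrist");print(p)
s=env.read_state();print(s)
a=cv2.imread("pics/side0.png");b=cv2.imread("pics/top0.png")
E
```

```text
pics
side {'fx': 424.582869847352, 'fy': 424.582869847352, 'cx': 255.43837921777705, 'cy': 195.7069866947379, 'pose': [[0.996, 0.04, -0.079, 458.522], [-0.088, 0.38, -0.921, -842.89], [-0.007, 0.924, 0.382, 503.576], [0.0, 0.0, 0.0, 1.0]]}
top {'fx': 363.52907505362845, 'fy': 363.52907505362845, 'cx': 256.79861133309294, 'cy': 190.83587760270999, 'pose': [[0.029, 0.995, -0.094, 473.424], [-1.0, 0.029, -0.002, 62.834], [0.0, 0.094, 0.996, 965.385], [0.0, 0.0, 0.0, 1.0]]}
{'fx': 278.4480940408562, 'fy': 278.4480940408562, 'cx': 250.34052345405604, 'cy': 195.7266716816738, 'tool_from_camera': array([[-2.02794852e-04,  9.69903816e-01,  2.43488287e-01,
         6.76102461e+01],
       [ 9.99998946e-01,  5.46738100e-04, -1.34498762e-03,
         1.04355143e+00],
       [-1.43763295e-03,  2.43487758e-01, -9.69902905e-01,
        -8.16472369e+01],
       [ 0.00000000e+00,  0.00000000e+00,  0.00000000e+00,
         1.00000000e+00]])}
{'time_s': 0.1, 'qpos': array([-1.12700008e+00,  4.23755565e-01,  1.63058749e+00,  1.30400004e-05,
        1.08860753e+00, -1.89976094e-02]), 'dq': array([ 0.0020185 , -0.00217281, -0.00066957, -0.00099097,  0.00040734,
        0.00061859]), 'tau': array([ 9.44642998e-04, -5.45610809e+01, -2.74324393e+01,  6.44757994e-02,
        1.87714101e-02, -5.40110761e-05]), 'tool_pos': array([ 278.89308951, -558.89551036,  301.99513837]), 'orientation': array([ 9.73347446e-01,  2.29334445e-01, -1.37485522e-04, -6.64926753e-04]), 'force': array([-0.47805248, -0.05753444, -0.35148799]), 'wrist_torque': array([ 0.05912842,  0.03836012, -0.02436782]), 'grip_force': 0.0, 'width': 88.01327507324362}
```

View pics/side0.png

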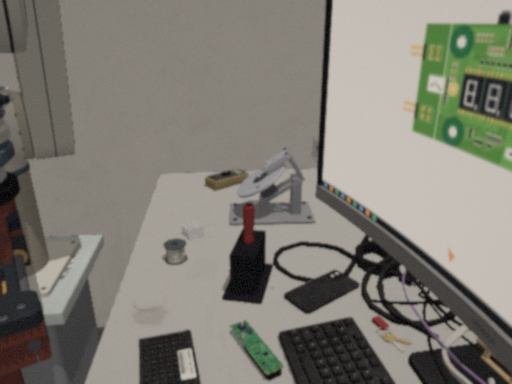

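View pics/top0.png

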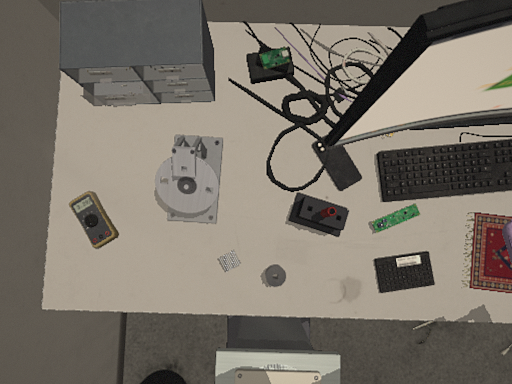

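The side view shows the rig at about (270,200) and the red handle at (248,222). In the top view the wheel is at (186,186), the bridge near (184,160) and the stand at (318,213). The rig faces the robot.

```bash
cat > h.py <<'E'
from station import env, set_gripper, viewer, workorder
import cv2, numpy as np
from scipy.spatial.transform import Rotation as R
def pose():
    s=env.read_state(); T=np.eye(4); T[:3,:3]=R.from_quat(s["orientation"]).as_matrix(); T[:3,3]=s["tool_pos"]; return T
def cam(name,T=None):
    p=viewer.camera_params(name)
    return p,(p["pose"] if name!="wrist" else T@p["tool_from_camera"])
def ray(name,uv,T=None):
    p,M=cam(name,T); d=np.array([(uv[0]-p["cx"])/p["fx"],-(uv[1]-p["cy"])/p["fy"],-1]); d=M[:3,:3]@d
    return M[:3,3],d/np.linalg.norm(d)
def on_plane(name,uv,p0,n,T=None):
    o,d=ray(name,uv,T); n=np.array(n,float); return o+d*((np.array(p0)-o)@n)/(d@n)
def proj(name,X,T=None):
    p,M=cam(name,T); c=M[:3,:3].T@(np.array(X)-M[:3,3]); return np.array([p["cx"]+p["fx"]*c[0]/-c[2],p["cy"]-p["fy"]*c[1]/-c[2]])
def cross(r1,r2):
    A=[];b=[]
    for o,d in (r1,r2): P=np.eye(3)-np.outer(d,d);A.append(P);b.append(P@o)
    x=np.linalg.lstsq(np.vstack(A),np.hstack(b),rcond=None)[0]; return x,[np.linalg.norm(P@x-q) for P,q in zip(A,b)]
def down(yaw): # tool down; tool x axis at heading yaw
    return R.from_matrix(np.array([[np.cos(yaw),np.sin(yaw),0],[np.sin(yaw),-np.cos(yaw),0],[0,0,-1]])).as_quat()
def slotR(yaw): # slot frame, z leaning to rig front
    return R.from_euler('z',yaw).as_matrix()@R.from_euler('y',-0.56).as_matrix()
def tool_at(yaw): # tool z = -slot z, tool x = -slot x (camera on low side) 
    return slotR(yaw)@np.diag([-1,1,-1.])
E
python3 - <<'E'
from h import *
t=cv2.imread("pics/top0.png"); s=cv2.imread("pics/side0.png")
a=cv2.resize(t[120:240,145:225],None,fx=5,fy=5,interpolation=cv2.INTER_CUBIC); b=cv2.resize(s[140:230,220:320],None,fx=4,fy=4,interpolation=cv2.INTER_CUBIC)
c=np.zeros((600,800,3),np.uint8); c[:600,:400]=a; c[:360,400:]=b; cv2.imwrite("pics/rig0.png",c)
def red(im):
    i=im.astype(int); return ((i[...,2]>90)&(i[...,1]<60)&(i[...,0]<60)).astype(np.uint8)
m=red(s); m[:,:220]=0;m[:,280:]=0;m[280:]=0; v,u=np.nonzero(m);k=v.min();print("side handle",u.min(),u.max(),k,v.max(),u[v<k+3].mean(),u[v>v.max()-3].mean())
m2=red(t); m2[:,:290]=0;m2[:,350:]=0; v2,u2=np.nonzero(m2);print("top",u2.min(),u2.max(),v2.min(),v2.max(),u2.mean(),v2.mean())
print(cross(ray("side",(u.mean(),v.mean())),ray("top",(u2.mean(),v2.mean()))))
print(cross(ray("side",(u[v<k+3].mean(),k+1)),ray("top",(u2.mean(),v2.mean()))))
E
```

```text
side handle 245 253 206 240 249.125 247.88888888888889
top 327 336 207 215 331.55882352941177 210.85294117647058
(array([ 509.73814074, -104.12933222,  149.61728566]), [np.float64(0.14481764709511247), np.float64(0.14481764709456754)])
(array([509.52233351, -99.5538706 , 172.18828956]), [np.float64(0.6481726208892972), np.float64(0.6481726208899753)])
```

View pics/rig0.png

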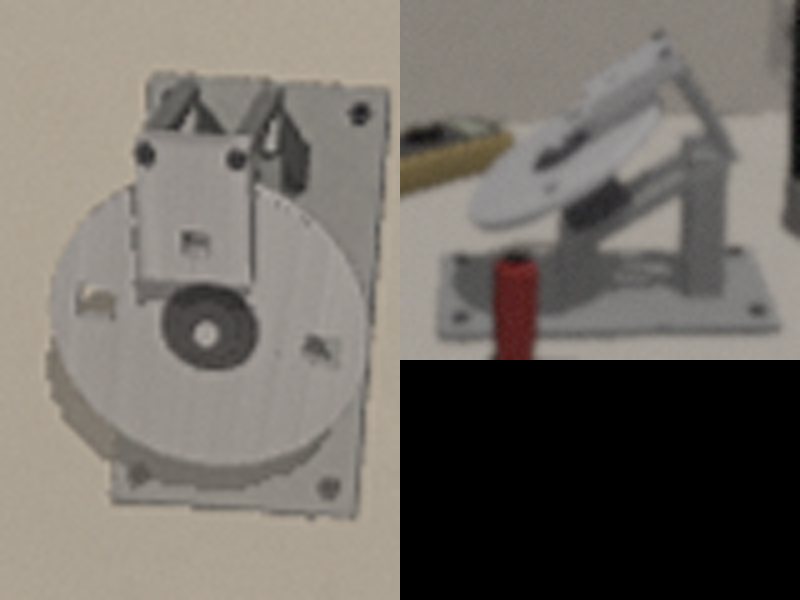

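The enlarged rig shows the slot at crop (196,243), i.e. top-view pixel (184.2,168.6). The plate corners are clear, and the handle top sits at the expected height.

Run:
```python
from h import *
f=lambda u,v:(145+u/5-.4,120+v/5-.4)
C=[on_plane("top",f(*c),[0,0,6],[0,0,1]) for c in [(155,72),(390,90),(355,518),(112,500)]]
C=np.array(C);print(C.round(1)); a=(C[0]+C[1]-C[2]-C[3])/2; print("len",np.linalg.norm(a),"wid",np.linalg.norm((C[0]+C[3]-C[1]-C[2])/2),"yaw",np.arctan2(a[1],a[0]),"centre",C.mean(0))
yaw=np.arctan2(a[1],a[0]); Rs=slotR(yaw)
for z in(160,170,180):
    S=on_plane("top",f(196,243),[0,0,z],[0,0,1]); print(z,S,[((proj("side",S+Rs@np.array(q))-[220,140])*4+[400,0]).round() for q in([0,0,0],[-18,-25,0],[48,-25,0],[48,25,0],[48,0,0])])
    H=S+Rs@np.array([-54,0,-26.]);print("hub",H, "hubproj",(proj("top",H+Rs[:,2]*9)-[145,120])*5)
    T=np.eye(4);q=tool_at(yaw);T[:3,:3]=q
    for d in (150,200):
      p=S+Rs[:,2]*d; print(d,p,env.ik(p,R.from_matrix(q).as_quat()),env.ik(p,R.from_matrix(q@np.diag([-1,-1,1])).as_quat()))
for y in (0,np.pi,-.2,2.9): print(y,env.ik([509.5,-101,330],down(y)))
```

```text
[[710.9 287.8   6. ]
 [704.7 161.1   6. ]
 [475.1 170.9   6. ]
 [480.9 299.    6. ]]
len 230.00625652196183 wid 127.60157723735456 yaw -0.04572671185024336 centre [592.87821512 229.70051525   6.        ]
160 [595.33126369 229.48867379 160.        ] [array([607.,  79.]), array([587., 105.]), array([674.,  52.]), array([665.,  31.]), array([669.,  41.])]
hub [563.42371619 230.94871878 109.28731243] hubproj [205.0346549  332.51274807]
150 [515.73662006 233.13081397 287.08826665] [ 0.51900738  0.2579357   2.02402566 -0.68356162  0.46691585 -0.44928603] None
200 [489.20507219 234.34486069 329.4510222 ] [ 0.55143606  0.15804515  2.03173455 -0.60148033  0.55605493 -0.52036112] None
170 [593.81761601 227.41942244 170.        ] [array([606.,  66.]), array([585.,  92.]), array([672.,  38.]), array([664.,  17.]), array([668.,  27.])]
hub [561.9100685  228.87946743 119.28731243] hubproj [205.16689321 333.6094286 ]
150 [514.22297238 231.06156262 297.08826665] [ 0.51672393  0.23818356  2.02113202 -0.65506397  0.48359419 -0.48298787] None
200 [487.6914245  232.27560934 339.4510222 ] [ 0.54921347  0
[... 268 characters left out ...]
[205.30233943 334.73271298]
150 [512.70932469 228.99231127 307.08826665] [ 0.51441691  0.21871588  2.01777539 -0.62834306  0.50080397 -0.51494635] None
200 [486.17777682 230.20635799 349.4510222 ] [ 0.54696644  0.12070306  2.02137677 -0.55884879  0.59393301 -0.57413489] None
0 [-2.18608910e-01  2.34532851e-01  1.83614484e+00 -4.44089210e-16
  1.07091496e+00  1.35218742e+00]
3.141592653589793 [-2.18608910e-01  2.34532851e-01  1.83614484e+00 -4.44089210e-16
  1.07091496e+00 -1.78940524e+00]
-0.2 [-2.18608910e-01  2.34532851e-01  1.83614484e+00 -4.44089210e-16
  1.07091496e+00  1.55218742e+00]
2.9 [-2.18608910e-01  2.34532851e-01  1.83614484e+00 -4.44089210e-16
  1.07091496e+00 -1.54781258e+00]
```

Run:
```python
from h import *
env.reach([509.5,-101,340],down(np.pi))
T=pose(); im=viewer.camera("wrist"); cv2.imwrite("pics/w1.png",im); np.save("w1.npy",T)
print(T.round(3), env.read_state()["time_s"], proj("wrist",[509.5,-101,174],T))
```

```text
[[-1.00000e+00  1.00000e-03  0.00000e+00  5.09511e+02]
 [ 1.00000e-03  1.00000e+00 -0.00000e+00 -1.01493e+02]
 [-0.00000e+00 -0.00000e+00 -1.00000e+00  3.39971e+02]
 [ 0.00000e+00  0.00000e+00  0.00000e+00  1.00000e+00]] 2.0167 [251.52356549 197.74985508]
```

View pics/w1.png

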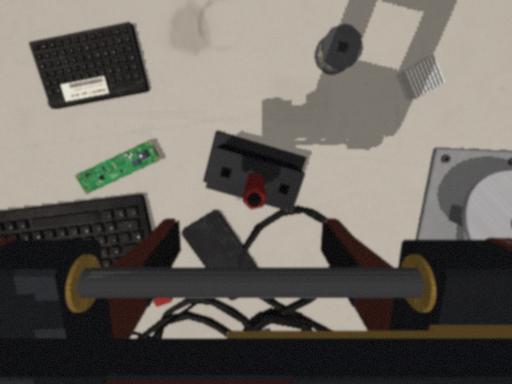

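The handle top is at (255,199) and the empty stand holes are at (226,172) and (284,188). Next I zoom in for the hexagon's angle.

Run:
```python
from h import *
T=np.load("w1.npy"); im=cv2.imread("pics/w1.png")
cv2.imwrite("pics/w1c.png",cv2.resize(im[160:220,225:285],None,fx=9,fy=9,interpolation=cv2.INTER_CUBIC))
print(on_plane("wrist",(255,199),[0,0,176],[0,0,1],T)); a,b=[on_plane("wrist",q,[0,0,95],[0,0,1],T) for q in((226,172),(284,188))]
print(a,b,np.linalg.norm(b-a),(a+b)/2,np.arctan2(-(b-a)[0],(b-a)[1]))
```

```text
[510.16642123 -97.83523339 176.        ]
[ 498.27182312 -131.04730596   95.        ] [517.73063761 -61.86215313  95.        ] 71.86954036877647 [508.00123037 -96.45472954  95.        ] -0.27417401782401196
```

View pics/w1c.png

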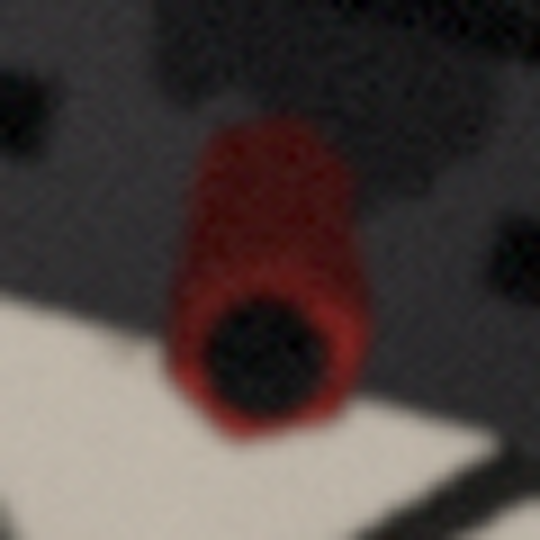

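The end is a hexagon whose flats face along the stand's hole row, so tool y goes along the stand's y. Hole spacing measures 71.9 mm against 72. I grasp now.

Run:
```python
from h import *
q=down(np.pi-.274); p=[509.3,-97.2]
env.reach(p+[300],q)
print(env.move_l(p+[198],rate=120,f_stop=8), pose()[:3,3])
set_gripper(15); s=env.read_state(); print(s["width"],s["grip_force"],s["force"])
env.move_l(p+[310],rate=120)
s=env.read_state(); print(s["width"],s["grip_force"],s["force"],s["time_s"])
T=pose(); im=viewer.camera("wrist"); cv2.imwrite("pics/w2.png",im); np.save("w2.npy",T)
yaw=-.0457; S=np.array([594.9,228.9,163]); A=tool_at(yaw); z=slotR(yaw)[:,2]
P=S+z*(188+40); Q=R.from_matrix(A).as_quat(); print(P,env.ik(P,Q))
env.reach(P,Q)
T=pose(); im=viewer.camera("wrist"); cv2.imwrite("pics/w3.png",im); np.save("w3.npy",T)
print(proj("wrist",S,T),proj("wrist",T[:3,3]+T[:3,2]*188,T),env.read_state()["time_s"],env.read_state()["force"])
```

```text
False [509.81643879 -97.32311973 198.69334025]
19.972053201415296 29.99981597531587 [-0.2538483   0.10475068  0.75146729]
20.292787562592626 29.99977711122483 [ 0.18863663  0.25038232 -0.27552735] 5.5167
[473.91599385 234.43282136 356.17416531] [ 0.57041848  0.09821394  2.02936962 -0.55946518  0.61672324 -0.55815637]
[251.49207212 184.97346885] [250.74495466 193.01410854] 6.8833 [ 0.52532335  0.55831608 -0.51205255]
```

View pics/w3.png

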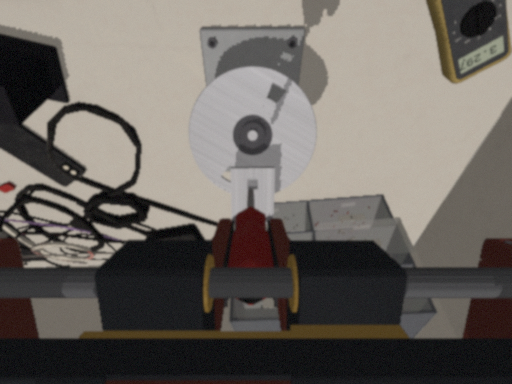

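The driver is held, the blade comes up at about (251,190) and the slot lies just ahead near (252,183). I zoom in on both.

Run:
```python
import cv2
im=cv2.imread("pics/w3.png"); cv2.imwrite("pics/w3c.png",cv2.resize(im[155:225,212:292],None,fx=8,fy=8,interpolation=cv2.INTER_CUBIC))
```

```text
(no output)
```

View pics/w3c.png

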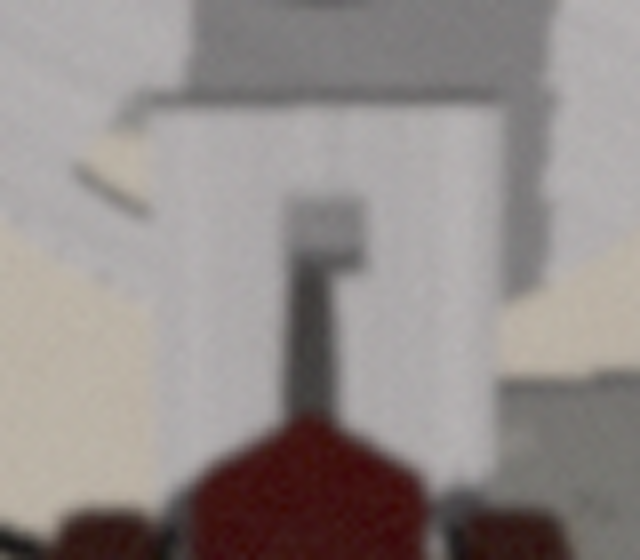

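Run:
```python
from h import *
T=np.load("w3.npy"); rw=ray("wrist",(252.2,183.8),T)
f=lambda u,v:(145+u/5-.4,120+v/5-.4)
print("tri",cross(rw,ray("top",f(196,243))))
rs=slotR(-.0457)
for z in (155,163,170):
    o,d=rw; print(z,(o+d*(z-o[2])/d[2]).round(1))
# tool-frame projections
for n,X in dict(tipc=[0,0,188],tip3=[3,0,188],hv=[12.7,0,102],hv_p=[12.7,0,98],hflat=[6.35,11,102],hflatm=[6.35,-11,102]).items():
    print(n,((proj("wrist",T[:3,:3]@X+T[:3,3],T)+.44-[212,155])*8).round())
o,d=ray("wrist",((313)/8+212-.44,255/8+155-.44),T); Ti=T[:3,:3].T
o2=Ti@(o-T[:3,3]);d2=Ti@d; print("tip edge at z188 in tool", o2+d2*(188-o2[2])/d2[2])
o,d=ray("wrist",((313)/8+212-.44,410/8+155-.44),T); 
o2=Ti@(o-T[:3,3]);d2=Ti@d; print("handle vertex at z102 in tool", o2+d2*(102-o2[2])/d2[2])
```

```text
tri (array([595.29325792, 229.52845117, 160.61094285]), [np.float64(0.16994900170215854), np.float64(0.1699490017022849)])
155 [600.7 229.5 155. ]
163 [593.1 229.8 163. ]
170 [586.5 230.  170. ]
tipc [313. 308.]
tip3 [314. 284.]
hv [313. 397.]
hv_p [313. 410.]
hflat [441. 469.]
hflatm [185. 468.]
tip edge at z188 in tool [ 6.66702981e+00 -6.71794574e-02  1.88000000e+02]
handle vertex at z102 in tool [ 1.15558297e+01 -2.52088541e-02  1.02000000e+02]
```

Triangulated slot: (595.3,229.5,160.6), with rays meeting within 0.2 mm. The driver leans about 0.024 rad in the grip (tip about 3 mm toward tool +x), matching its lean in the stand. I tilt to compensate and look from closer.

```bash
cat >> h.py <<'E'
TH=.024; YAW=-.0457; Rs=slotR(YAW); SL=np.array([595.3,229.5,160.6])
AT=tool_at(YAW)@R.from_euler('y',-TH).as_matrix(); AQ=R.from_matrix(AT).as_quat()
GR=np.array([0,0,61.]); TIP=GR+125*np.array([TH,0,1])
def tcp(tip): return np.array(tip)-AT@TIP      # TCP for a blade tip position (world)
def slot(x,y,z): return SL+Rs@np.array([x,y,z]) # slot coords to world
def tipnow():
    T=pose(); return Rs.T@(T[:3,:3]@TIP+T[:3,3]-SL)
def fz(f0): return (env.read_state()["force"]-f0)@Rs # force in slot axes
E
python3 - <<'E'
from h import *
env.reach(tcp(slot(0,0,16)),AQ); env.hold(.3)
T=pose(); im=viewer.camera("wrist"); np.save("w4.npy",T); cv2.imwrite("pics/w4.png",im)
cv2.imwrite("pics/w4c.png",cv2.resize(im[160:220,212:292],None,fx=10,fy=10,interpolation=cv2.INTER_CUBIC))
print(tipnow(),env.read_state()["time_s"])
for X in ([0,0,0],[-5.25,-5.25,0],[-5.25,5.25,0],[5.25,5.25,0],[-18,-25,0],[-18,25,0]): print(X,((proj("wrist",slot(*X),T)+.45-[212,160])*10).round())
for t in (TIP,TIP+[3,0,0]): print("tip",((proj("wrist",T[:3,:3]@t+T[:3,3],T)+.45-[212,160])*10).round())
E
```

```text
[ 0.68995276  0.14565954 16.60836229] 7.4833
[0, 0, 0] [391. 263.]
[-5.25, -5.25, 0] [340. 213.]
[-5.25, 5.25, 0] [442. 213.]
[5.25, 5.25, 0] [441. 312.]
[-18, -25, 0] [146.  91.]
[-18, 25, 0] [636.  91.]
tip [392. 310.]
tip [392. 280.]
```

View pics/w4c.png

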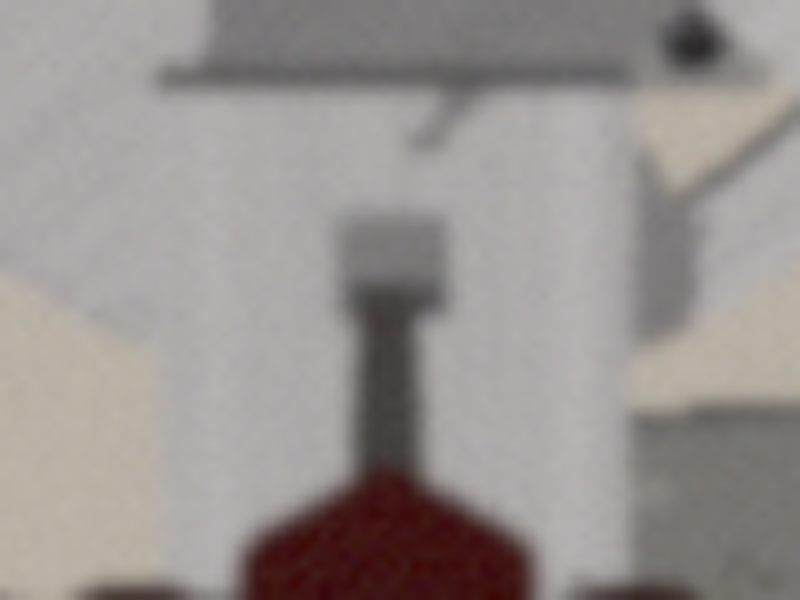

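The slot falls at (392,263) in the crop, as predicted. The blade tip is at (388,285), within 0.5 mm, so I enter the slot and stop short of the wheel.

```bash
sed -i 's/^GR=.*/GR=np.array([0,0,61.]); TIP=np.array([2.5,-.4,186.])/' h.py
cat >> h.py <<'E'
def go(x,y,z,rate=20,f=None):
    """tip to slot coords, cancelling the arm's present steady error"""
    e=np.load("err.npy"); return env.move_l(tcp(slot(x-e[0],y-e[1],z-e[2])),AQ,rate=rate,f_stop=f)
ANG=np.radians(np.arange(0,360,2))
def ringmap(T): # pixels of ring radii 48..60 on the face; angle 0 = under slot, ccw seen onto face
    r=np.arange(48,61,2.); P=np.array([[proj("wrist",slot(-54+k*np.cos(a),k*np.sin(a),-26),T) for a in ANG] for k in r],np.float32); return P
def ring(im,P): return cv2.remap(im,P[...,0],P[...,1],cv2.INTER_LINEAR).astype(float).mean(0)
E
python3 - <<'E'
import numpy as np; np.save("err.npy",np.zeros(3))
from h import *
print("cmd16 now",tipnow()); go(0,0,12); env.hold(.2); t=tipnow(); e=t-[0,0,12]; np.save("err.npy",e); print("err",e)
go(0,0,9); env.hold(.4); f0=env.read_state()["force"]; np.save("f0.npy",f0); print(tipnow(),f0)
h=go(0,0,-14,rate=15,f=4); env.hold(.3); print("hit",h,tipnow(),fz(f0),env.read_state()["time_s"])
E
```

```text
cmd16 now [ 1.18959575 -0.25459918 16.62060327]
err [0.0037776  0.03654335 0.00409955]
[ 0.02808532 -0.04329786  9.03111917] [-0.08459801 -0.2876583  -0.75123142]
hit False [  0.02920079  -0.03638735 -13.9756544 ] [-0.04947373  0.05901639  0.74382555] 10.7167
```

Run:
```python
from h import *
T=pose(); P=ringmap(T); fr=[];ts=[];fs=[]
for i in range(40):
    ts.append(env.read_state()["time_s"]); fs.append(fz(np.load("f0.npy"))); fr.append(viewer.camera("wrist"))
rg=np.array([ring(f,P) for f in fr]); np.savez("ring.npz",rg=rg,ts=ts); ref=np.median(rg,0); np.save("ref.npy",ref)
d=np.abs(rg-ref).sum(2); 
k=d.argmax(1); print(np.round(ts,2)); print((k*2).tolist()); print(d.max(1).round().tolist()); print("force",np.mean(fs,0),np.std(fs,0))
print("std per angle",d.std(0)[::5].round().tolist())
cv2.imwrite("pics/mov.png",fr[-1])
```

```text
[10.72 10.77 10.82 10.87 10.92 10.97 11.02 11.07 11.12 11.17 11.22 11.27
 11.32 11.37 11.42 11.47 11.52 11.57 11.62 11.67 11.72 11.77 11.82 11.87
 11.92 11.97 12.02 12.07 12.12 12.17 12.22 12.27 12.32 12.37 12.42 12.47
 12.52 12.57 12.62 12.67]
[232, 238, 242, 264, 270, 274, 280, 286, 108, 114, 120, 124, 124, 126, 142, 150, 154, 156, 166, 170, 170, 182, 180, 194, 200, 196, 202, 214, 214, 216, 232, 232, 234, 240, 246, 266, 272, 80, 86, 106]
[114.0, 88.0, 56.0, 37.0, 35.0, 34.0, 43.0, 42.0, 66.0, 182.0, 222.0, 241.0, 245.0, 242.0, 120.0, 152.0, 239.0, 273.0, 275.0, 280.0, 279.0, 281.0, 284.0, 282.0, 284.0, 282.0, 282.0, 279.0, 277.0, 220.0, 115.0, 115.0, 105.0, 71.0, 41.0, 38.0, 36.0, 32.0, 30.0, 35.0]
force [0.08890217 0.30743668 0.12879581] [0.47961329 0.44978608 0.50038846]
std per angle [1.0, 1.0, 1.0, 13.0, 14.0, 18.0, 6.0, 7.0, 8.0, 6.0, 7.0, 21.0, 58.0, 29.0, 26.0, 44.0, 70.0, 69.0, 63.0, 71.0, 72.0, 66.0, 28.0, 31.0, 23.0, 9.0, 7.0, 8.0, 8.0, 6.0, 6.0, 12.0, 8.0, 2.0, 1.0, 1.0]
```

```bash
cat >> h.py <<'E'
def ringmap(T):
    p,M=cam("wrist",T); r=np.arange(48,61,2.)[:,None]; X=np.stack([-54+r*np.cos(ANG),r*np.sin(ANG),-26+0*r*ANG],-1)@Rs.T+SL
    c=(X-M[:3,3])@M[:3,:3]; return np.stack([p["cx"]-p["fx"]*c[...,0]/c[...,2],p["cy"]+p["fy"]*c[...,1]/c[...,2]],-1).astype(np.float32)
def folded(rg,ref,mx):
    """window angle mod 180 deg, from -90 to 90; 0 = under the slot"""
    d=np.abs(rg-ref).sum(1)/(mx+15); d=d[50:140]      # 100..278 deg
    s=np.convolve(np.r_[d[-4:],d,d[:4]],np.ones(9)/9,'valid'); k=s.argmax()
    w=np.array([s[(k+i)%90] for i in(-1,0,1)]); q=(w[2]-w[0])/(2*(2*w[1]-w[0]-w[2])+1e-9)
    return (100+2*(k+q)+90)%180-90, s.max()
def look(ref,mx):
    T=pose(); t=env.read_state()["time_s"]; im=viewer.camera("wrist"); a,c=folded(ring(im,ringmap(T)),ref,mx); return t,a,c
E
python3 - <<'E'
from h import *
z=np.load("ring.npz"); rg=z["rg"]; ref=np.load("ref.npy"); mx=np.abs(rg-ref).sum(2).max(0); np.save("mx.npy",mx)
r=[folded(x,ref,mx) for x in rg]; print(np.round([x[0] for x in r],1).tolist()); print(np.round([x[1] for x in r],2).tolist())
a=np.unwrap(np.radians([x[0]*2 for x in r]))/2; print(np.polyfit(z["ts"],a,1), np.round(np.degrees(a-np.polyval(np.polyfit(z["ts"],a,1),z["ts"])),1).tolist())
E
```

```text
[58.1, 64.0, 70.1, 76.3, -84.4, -83.9, -83.8, -83.6, -77.7, -72.3, -66.2, -60.3, -54.5, -48.8, -43.0, -37.5, -31.7, -25.9, -20.1, -14.3, -8.5, -2.7, 2.9, 8.7, 14.4, 20.2, 26.0, 31.9, 37.8, 43.5, 49.4, 55.1, 60.8, 66.6, 72.5, 78.4, 84.3, -89.6, -85.1, -79.4]
[0.82, 0.72, 0.57, 0.47, 0.43, 0.46, 0.38, 0.37, 0.47, 0.71, 0.84, 0.88, 0.84, 0.81, 0.78, 0.81, 0.83, 0.85, 0.87, 0.87, 0.86, 0.85, 0.85, 0.86, 0.87, 0.86, 0.87, 0.88, 0.86, 0.82, 0.81, 0.8, 0.74, 0.62, 0.46, 0.39, 0.39, 0.39, 0.34, 0.4]
[  1.97231965 -20.09784005] [-1.4, -1.1, -0.8, -0.2, 13.5, 8.3, 2.8, -2.7, -2.5, -2.7, -2.3, -1.9, -1.8, -1.8, -1.6, -1.7, -1.6, -1.5, -1.3, -1.1, -1.0, -0.9, -0.9, -0.8, -0.7, -0.6, -0.4, -0.2, 0.1, 0.2, 0.4, 0.4, 0.5, 0.6, 0.8, 1.1, 1.4, 1.8, 0.7, 0.7]
```

```bash
cat > brake.py <<'E'
import sys
from h import *
ref,mx,f0=np.load("ref.npy"),np.load("mx.npy"),np.load("f0.npy")
z0,zmin,step=map(float,sys.argv[1:4])
go(0,0,z0)
for i in range(45):
    t,a,c=look(ref,mx)
    if 10<a<25: break
    if a<0: env.hold(min(.4,max(0,np.radians(12-a)/2-.1)))
log=[(t,a,z0,0,0)]; z=z0; ok=False
for i in range(28):
    w=2.
    if len(log)>3:
        L=np.array(log[-4:]); u=np.unwrap(np.radians(L[:,1]*2))/2; w=np.polyfit(L[:,0],u,1)[0]
        prog=np.degrees((np.unwrap(np.radians(np.array(log)[:,1]*2))/2))[-1]
        if .1<w<.7: ok=True; break
        if prog>140 : break
    if w>=.7 and z>zmin: z-=step; go(0,0,z,rate=30)
    f=fz(f0); t,a,c=look(ref,mx); log.append((t,a,z,f[2],f[1]))
print(np.round(log,2).tolist()); print("ok",ok,w,z,tipnow(),env.read_state()["time_s"])
if not ok: go(0,0,-14,rate=40)
E
python3 brake.py -19 -36 1
```

```text
[[13.48, 12.27, -19.0, 0.0, 0.0], [13.78, 47.35, -20.0, 0.03, 0.11], [14.08, -84.14, -21.0, -0.16, 0.32], [14.38, -65.85, -22.0, 1.09, 0.43], [14.68, -38.6, -23.0, 1.86, 0.76]]
ok False 1.7479961734172424 -23.0 [  0.19200494   0.1761776  -22.92510933] 14.725
```

```bash
sed -i 's/rate=30)/rate=60)/; s/step; go/(3.5 if z==z0 else step); go/' brake.py; python3 brake.py -20.5 -31 1
```

```text
[[16.74, 11.18, -20.5, 0.0, 0.0], [17.04, 34.85, -24.0, 1.43, 0.74], [17.34, 49.64, -25.0, 1.13, 1.34], [17.64, 59.37, -26.0, 3.14, 1.27], [17.94, 62.69, -27.0, 2.62, 2.56]]
ok True 0.5426223416930648 -27.0 [  0.07970936   0.07273816 -26.98667469] 17.9917
```

```bash
cat > creep.py <<'E'
from h import *
ref,mx,f0=np.load("ref.npy"),np.load("mx.npy"),np.load("f0.npy")
z=-27.; log=[]; go_in=False
for i in range(45):
    t,a,c=look(ref,mx); f=fz(f0); log.append((t,a,z,f[2],f[1]))
    if -4<a<9 and len(log)>2: go_in=True; break
    w=.4
    if len(log)>2:
        L=np.array(log[-3:]); w=np.polyfit(L[:,0],np.unwrap(np.radians(L[:,1]*2))/2,1)[0]
    if w<.2: z+=.4 ; go(0,0,z,rate=60)
    elif w>.65: z-=.4; go(0,0,z,rate=60)
    else: env.hold(.2 if not -25<a<-4 else .05)
    if t-log[0][0]>14: break
print(np.round(log,2).tolist(), "in",go_in)
if go_in:
    h=go(0,0,z-9,rate=40,f=4.5); s=tipnow(); print("hit",h,s,fz(f0))
    for _ in range(3): print(look(ref,mx),fz(f0))
print(env.read_state()["time_s"])
E
python3 creep.py
```

```text
[[17.99, 62.78, -27.0, 3.62, 0.98], [18.24, 62.94, -27.0, 2.93, 1.82], [18.49, 63.1, -27.0, 2.58, 2.35], [18.79, 68.02, -26.6, 2.66, 1.13], [19.09, 76.09, -26.2, 2.6, 0.85], [19.34, 83.0, -26.2, 2.59, 1.59], [19.59, -84.09, -26.2, 2.82, 0.63], [19.89, -84.29, -26.6, 2.44, 0.87], [20.14, -83.84, -26.6, 2.56, 0.38], [20.44, -76.53, -26.2, 2.5, 0.78], [20.69, -70.29, -26.2, 2.47, 0.71], [20.94, -65.46, -26.2, 2.78, 1.63], [21.19, -59.67, -26.2, 1.54, 1.09], [21.44, -52.34, -26.2, 2.71, 2.25], [21.69, -45.97, -26.2, 2.19, 0.93], [21.94, -39.85, -26.2, 3.22, 1.65], [22.19, -35.12, -26.2, 1.67, 1.8], [22.44, -28.27, -26.2, 1.9, 1.09], [22.69, -21.96, -26.2, 2.68, 1.67], [22.79, -19.55, -26.2, 2.47, 1.33], [22.89, -16.82, -26.2, 2.21, 0.72], [22.99, -14.0, -26.2, 2.56, 1.53], [23.09, -10.75, -26.2, 2.96, 1.19], [23.19, -6.23, -26.2, 0.14, 0.93], [23.49, 6.22, -26.6, 0.66, 2.21]] in True
hit False [ -0.25426159  -0.21570028 -36.03044376] [-0.02329332  1.41589365 -1.18630041]
(23.9167, np.float64(4.729055949681424), np.float64(0.8626018563786682)) [ 0.19082952  1.71956561 -0.79185788]
(23.9667, np.float64(4.692044121168692), np.float64(0.8642120377028077)) [-0.08060158  1.83306239 -0.60935035]
(24.0167, np.float64(4.736871123869662), np.float64(0.861785331636479)) [-1.01421316  1.59279003 -0.84710816]
24.0667
```

The wheel crept at about 0.43 rad/s, the window arrived, and the blade is through with the wheel held at 4.7°. Next I seat the handle.

Run:
```python
from h import *
f0=np.load("f0.npy")
h=go(0,0,-70,rate=50,f=6); print(h,tipnow(),fz(f0))
if not h:
    h=go(0,0,-90,rate=15,f=6); print(h,tipnow(),fz(f0))
ref,mx=np.load("ref.npy"),np.load("mx.npy"); print(look(ref,mx),env.read_state()["time_s"])
cv2.imwrite("pics/side2.png",cv2.resize(viewer.camera("side")[130:240,210:330],None,fx=5,fy=5,interpolation=cv2.INTER_CUBIC))
```

```text
False [ -0.20993189  -0.18104179 -70.11580585] [-0.38368071  1.59223313 -0.1945779 ]
True [ 1.50540577e-02  4.32769143e-02 -8.27051043e+01] [0.72346122 0.0664258  5.90345846]
(25.7667, np.float64(-70.36912732384945), np.float64(0.9128561704539876)) 25.8167
```

Run:
```python
from h import *
set_gripper(50); p=pose()[:3,3]
env.move_l(p+Rs[:,2]*130,rate=100); env.hold(.3)
ims=[];
for i in range(3):
    ims.append(viewer.camera("wrist")); env.hold(.4)
print([np.abs(ims[0].astype(int)-i).max() for i in ims],[np.abs(ims[0].astype(int)-i).mean() for i in ims], env.read_state()["time_s"], env.read_state()["force"])
s=viewer.camera("side")[130:240,210:330]; w=ims[-1][60:260,150:350]
c=np.zeros((600,800,3),np.uint8); c[:367,:400]=cv2.resize(s,(400,367),interpolation=cv2.INTER_CUBIC); c[:400,400:]=cv2.resize(w,(400,400)); cv2.imwrite("pics/end.png",c)
```

```text
[np.int64(0), np.int64(69), np.int64(66)] [np.float64(0.0), np.float64(2.693691677517361), np.float64(2.658849080403646)] 29.6167 [ 0.23375004 -0.14685492  0.09778867]
```

View pics/end.png

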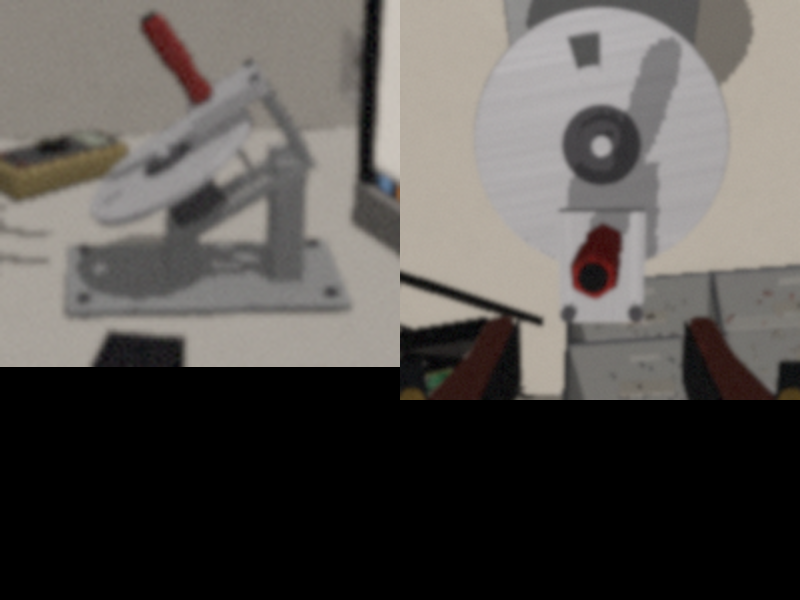

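The handle stands on the bridge with the blade showing below the wheel. The far window stays still at (585,48) across frames, and the gripper is clear.

```bash
python3 -c "
from h import *
print(workorder.sign_off())"
```

```text
the job is handed in; nothing more can be done
None
```

The flywheel is pinned: I slowed it with the blade to about 0.43 rad/s, put the blade through a window, seated the handle on the bridge, let go and backed clear, and handed the job in at about 30 s of the 64 s allowed; sign-off gave no verdict.

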